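# Third hand: hold a heel pressed on an upturned last

## Robot

A 6-joint arm with a two-finger parallel gripper is mounted at the origin on the work surface. World frame = base frame: x ahead of the robot, y to its left, z up, the work surface at z = 0. Lengths are in mm, angles in rad, forces in N, time in s.
With the tool pointing down it reaches from about 375 to 925 mm from the base axis. Payload 5.7 kg.
Tool frame: the origin (TCP) lies midway between the tips of the shut fingers; the grasp point (between the pads) lies 19 mm behind it; z points along the fingers, y is the line along which they close (so a half turn about z gives the same grasp; the last joint's range is limited). The gripper opens to 88 mm and grips with 3 to 60 N. Pads are 20 mm wide; open, the fingers measure 115 mm over their backs; the gripper's body (75 mm by 178 mm) begins 61 mm behind the grasp point.
Start: joints at [1.021, 0.359, 1.51, -0, 1.272, -0.115], TCP at [252.726, 544.143, 222.623] pointing down, gripper open.
Joint ranges: [-2.97, 2.97], [-1.01, 2.36], [0.21, 2.38], [-0.96, 4.11], [0.2, 2.71], [-2.98, 2.98]. Speed limits (rad/s): [2.39, 2.39, 3.14, 3.14, 3.14, 3.14].

## Interface

Orientations are given as a rotation vector (axis times angle).
In Python, from plant import state, read_camera, camera_params, sign_off gives the robot as it stands.
- The arm moves only by the shell command python3 -m pendant 'ROWS' [OPENING] [FORCE]. ROWS is JSON, a list of rows, each a list of 2 entries, a list of its own where there are three numbers: the shift along the tool's x, y, z in mm, then the turn, a rotation vector about the tool's x, y, z in degrees. In form: [[[dx, dy, dz], [wx, wy, wz]], ...]. A call has 1 to 5 rows; each row shifts and turns the commanded pose from where the row before left it, along the tool's axes as they then stand; what a row does not reach is not made up. A row lasts 1/10 s, in which the tool goes at most 50 mm and 8.59 degrees, less where a joint would pass 70% of its speed; a pose out of reach is approached as far as the arm can. A call is refused whole if a number of a shift passes 50 or a number of a turn 8.59, either way. A call with a gripper value outside its range is refused whole. OPENING is the opening, from -1 (shut) to 1 (fully open), so that 0 is half open, set as the call begins (- or left out, the last holds). The fingers move at their own pace and stop on an object; FORCE is the grip in N (left out, the last holds). Time passes only in rows, so rows that do not move let the fingers close. It gives the time, the measured TCP pose, the force, the opening and the grip force at its end, in the units of the state.
- state(): the state, without advancing time (a new reading comes with each control period).
- read_camera(name): name is "scene" or "top"; returns the picture (400x640x3 uint8, red, green, blue); there is no depth.
- camera_params(name): a dict with "intrinsics" (3x3 intrinsics, pixels), "world_from_camera" (4x4, takes a point from camera to world coordinates). Camera axes: x right, y down, z forward; pixel columns grow to the right and rows downward; lengths in mm; the calibration is good to about 2 mm. A picture is of the moment at which its call begins. camera_params takes no time and is no camera call.
- sign_off(): hands the job in; it is judged then, once.
The state is a dict: "clock": time; "joints": joint angles; "joint_velocities": joint speeds; "joint_torque": joint torques, N m; "position": TCP position; "eef_rot": TCP orientation; "ft_force": force on the tool from outside, world axes, zero at the start; "ft_torque": the same for the moment, N m; "opening": finger opening in mm; "grip_force": force on a finger pad.
Only numpy, scipy, OpenCV 4.12 (cv2) and the standard library are available. Lean on these libraries where they do the work, as an engineer would, in place of code of your own. Each camera call takes 0.05 s, during which the arm holds its last target. There are 200 camera calls.

## Task

Pick up the brown wooden heel and set it squarely on the heel seat of the upturned grey last, its flat front facing the toe and its rounded back over the back of the last. Press it straight down until the jack's red pointer stands in the middle of the green band, keep it there steadily for three seconds, and finish while still holding it pressed like that, so that the shoemaker can nail it. Never push so hard that the pointer gets down into the red field, and leave all other things where they are.

Things in the scene. Friction and masses are not known exactly. Their poses are not given: they have to be found in the camera images.
- wood_heel: The heel to use: brown wood all over, with dark lines around it; loose, 60 to 130 g. A D from above, upright sides, 32 mm high, 54 mm wide in y (flat parallel sides from x = -15 to +20 mm), 62 mm long: flat front at x = +20 mm, round back to x = -42 mm. Origin on its underside, midway between the flat sides; z up. Starts upright on the bench; goes on the last the same way up
- heel_front (a point): Middle of the lower edge of the wooden heel's flat front (20 mm along +x from its origin)
- last: Grey plastic shoe last (foot form), sole up, 255 mm long, on the jack's ram; moves only straight up and down. Origin on its heel seat: a level flat with a steel plate, 56 mm wide, open all round, x = -44 mm (round back) to +28 mm, 190 mm above the bench when unpressed. +x points to the toe, z up. Past x = 28 mm the sole rises, to 33 mm above the seat at x = 125 mm
- seat (a point): The point of the heel seat on which the wooden heel's origin belongs (same place and axes as last): heel x along seat x. It goes down with the last
- ram (a joint): How far the last is pressed down on its spring, m: 0 = up, 0.025 = bottomed. Starts to move at 3 N, then 0.6 N per mm. A red pointer on the ram runs down a white plate on the jack's side: in the green band from 0.007 to 0.017 (7 to 13 N; middle 0.012, 10 N), in the red field from 0.020 on
- jack: Fixed stand under the last: steel disc 140 mm across, green sleeve, pointer plate; origin under its centre on the work surface, straight below the seat; same yaw as the last
- black_heel: Black plastic heel, same shape and size as the wooden one; not to be used, leave alone
- white_heel: White plastic heel, same shape and size as the wooden one; not to be used, leave alone
- stamp: Small wooden hand stamp standing on the bench, 48 mm across, 68 mm high; leave alone
- jar: Amber jar with steel cap, 68 mm across, 75 mm high; leave alone
- hammer: Hammer lying on the bench, origin near its middle; leave alone
- awl: Screwdriver with wooden handle, 160 mm long, lying on the bench; leave alone
- tape: Roll of yellow tape, 90 mm across, 24 mm high; leave alone

How it is judged (in metres and radians):
On the way, in this order (a step that is already met when the one before it is completed fails the run):
1. the wooden heel is lifted off the bench (height (world z) of wood_heel above 0.06 m), for 0.1 s.
2. the wooden heel sits on the seat, pressed with the pointer in the green band, for 2.5 s on end (x of wood_heel in the frame of seat between -0.008 and 0.008 m and y of wood_heel in the frame of seat between -0.008 and 0.008 m and z of wood_heel in the frame of seat between -0.005 and 0.005 m and angle between wood_heel's own z axis and vertical below 0.1 rad and angle between the x axis of wood_heel and the x axis of seat, either way round below 0.2 rad and x of heel_front in the frame of seat above 0.005 m and value of joint ram between 0.007 and 0.017 m and contact force between wood_heel and last between 5 and 16 N and contact force between the fingers and wood_heel above 2 N), for 2.5 s.
At the end, for the whole second after the job is handed in: Wooden heel within 8 mm of the seat point (height 5 mm), upright within 0.1 rad, axis within 0.2 rad of the last's, flat front towards the toe; fingers on it; it presses on the last with 5 to 16 N, ram in by 7 to 17 mm, at rest (all of step 2 and linear speed of wood_heel below 0.02 m/s); the arm keeps its last pose, push and grip.
It fails at once if the pointer is driven into the red field (value of joint ram above 0.0205 m).
It fails at once if another heel, the stamp, the jar, the hammer, the screwdriver or the tape is moved by more than 30 mm (distance of any of black_heel, white_heel, stamp, jar, hammer, awl, tape from where it was at the start of the episode above 0.03 m).
It also fails if it takes over 48 s, if anything falls off the work surface, if the arm or the gripper's body presses on something with over 40 N, if the wrist force passes 120 N, or if a joint passes its speed limit or range.

## Working session

There is one attempt and no reset: what is moved stays moved. The work goes in short steps, Python scripts to look and compute and a shell command to move; the robot and the scene stay as the last step left them, time stands still between calls to the robot, and variables do not carry over. Pictures are saved under pics/ and viewed, at most 10 in all, crops included, and the job is handed in when it is done.

```bash
mkdir -p pics
cat > h.py <<'E'
import numpy as np, cv2
from plant import *
from scipy.spatial.transform import Rotation as R
def snap(n,f):
    im=read_camera(n); cv2.imwrite('pics/'+f,im[:,:,::-1]); return im
def proj(n,P):
    c=camera_params(n);T=np.linalg.inv(np.array(c['world_from_camera']));K=np.array(c['intrinsics'])
    p=np.atleast_2d(P)@T[:3,:3].T+T[:3,3]; p=p@K.T; return p[:,:2]/p[:,2:]
def unproj(n,uv,z):
    c=camera_params(n);T=np.array(c['world_from_camera']);K=np.array(c['intrinsics'])
    uv=np.atleast_2d(uv).astype(float); d=np.c_[uv,np.ones(len(uv))]@np.linalg.inv(K).T@T[:3,:3].T
    o=T[:3,3]; return o+d*((z-o[2])/d[:,2])[:,None]
E
python3 - <<'E'
from h import *
s=state();print(s)
for n in('scene','top'):
    snap(n,n+'0.png');print(camera_params(n))
E
```

```text
{'clock': 0.0, 'joints': array([ 1.02085458e+00,  3.59524201e-01,  1.51145462e+00, -4.84174636e-05,
        1.27250540e+00, -1.15078198e-01]), 'joint_velocities': array([ 4.01811249e-04,  8.94490187e-04, -4.94796179e-05, -8.12757386e-04,
        7.35426075e-05, -7.08998229e-04]), 'joint_torque': array([ 1.23914553e-03, -5.15349913e+01, -2.70741910e+01,  6.76229317e-02,
        3.47201480e-02, -1.40607626e-04]), 'position': array([252.40793293, 543.53916608, 221.78973852]), 'eef_rot': array([-6.77566558e-01, -3.06706628e+00,  2.83171767e-03]), 'ft_force': array([0.10485898, 0.29554511, 0.57063181]), 'ft_torque': array([-0.00990335,  0.00688835, -0.02815265]), 'grip_force': 0.0, 'opening': 88.11830269893647}
{'intrinsics': array([[462.26432239,   0.        , 315.37356495],
       [  0.        , 462.26432239, 197.90428758],
       [  0.        ,   0.        ,   1.        ]]), 'world_from_camera': array([[ 3.25529872e-01,  6.23415330e-01, -7.10903389e-01,
         1.59629997e+03],
       [ 9.45503439e-01, -2.20443308e-01,  2.39641389e-01,
        -3.25641251e+02],
       [-7.31777875e-03, -7.50172029e-01, -6.61202221e-01,
         1.10159047e+03],
       [ 0.00000000e+00,  0.00000000e+00,  0.00000000e+00,
         1.00000000e+00]])}
{'intrinsics': array([[415.22716712,   0.        , 323.35181463],
       [  0.        , 415.22716712, 203.60839519],
       [  0.        ,   0.        ,   1.        ]]), 'world_from_camera': array([[ 9.87017774e-03, -9.98267586e-01,  5.80035009e-02,
         4.94950779e+02],
       [-9.99935144e-01, -9.52377674e-03,  6.24548485e-03,
        -1.25847550e+01],
       [-5.68225269e-03, -5.80613830e-02, -9.98296844e-01,
         1.26824116e+03],
       [ 0.00000000e+00,  0.00000000e+00,  0.00000000e+00,
         1.00000000e+00]])}
```

View pics/top0.png

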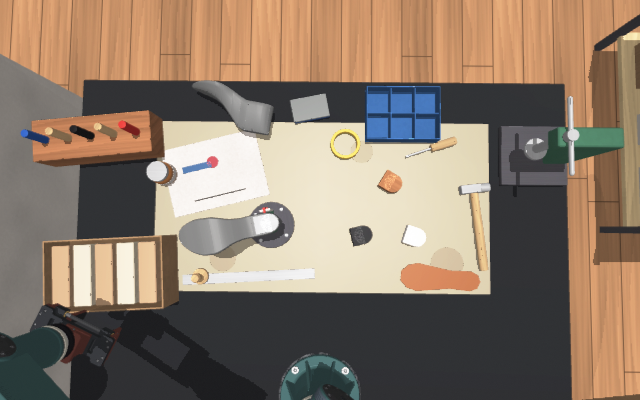

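View pics/scene0.png

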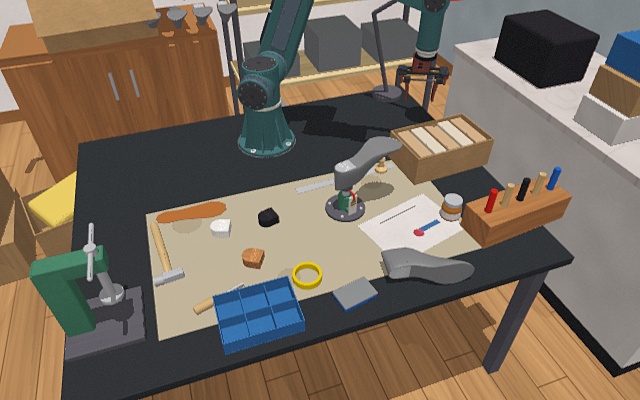

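The top view shows the brown heel near (390,182) and the last's heel end near (265,222), with its toe to the left (world +y). The black heel is at (360,235) and the white one at (413,236). I'll enlarge these next.

Run:
```python
from h import *
im=cv2.imread('pics/top0.png'); s=cv2.imread('pics/scene0.png')
r=lambda i,u,v,w,h:cv2.resize(i[v:v+h,u:u+w],None,fx=8,fy=8,interpolation=cv2.INTER_CUBIC)
a=np.hstack([r(im,370,164,44,36),r(im,240,198,56,36)])
b=np.hstack([r(s,234,240,44,36),r(s,326,150,56,36)])
cv2.imwrite('pics/crop.png',np.vstack([a,b]))
```

```text
(no output)
```

View pics/crop.png

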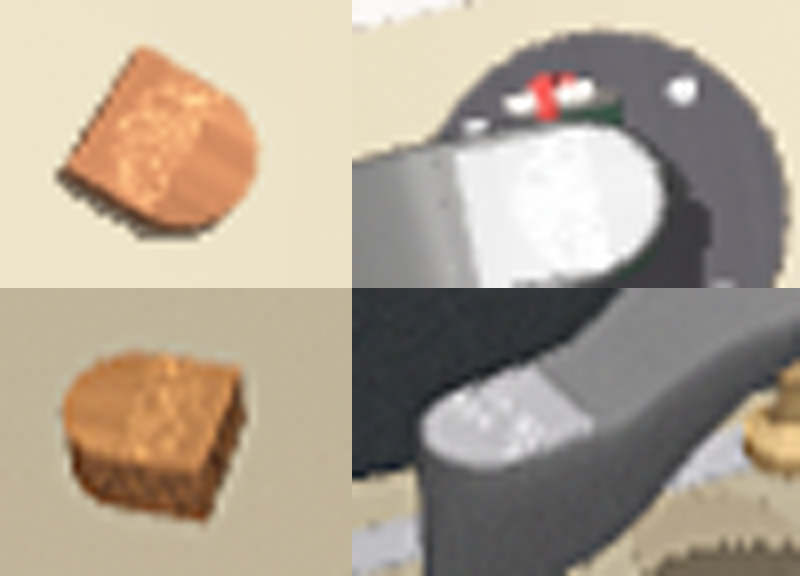

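Top edges are clear in both views (crop px). The heel's front corners are (140,45) and (65,170), and its back is near (258,155). The seat's front line runs (455,150) to (475,288), and its back is near (665,195). I'll fit the known outlines to these points.

```bash
cat > fit.py <<'E'
from h import *
from scipy.optimize import least_squares
def sd(p,f,r):  # signed dist to D outline: front x=f, half width r, arc centre x=-15/-16
    c=-15 if r==27 else -16
    x,y=p[:,0],p[:,1]
    return np.where(x<c,np.hypot(x-c,y)-r,np.where(f-x<r-abs(y),x-f,abs(y)-r))
def fit(sets,z,f,r,x0):
    W=np.vstack([unproj(n,np.array(uv),z) for n,uv in sets])[:,:2]
    def res(q):
        d=W-q[:2];c,s=np.cos(q[2]),np.sin(q[2])
        return sd(np.c_[d@[c,s],d@[-s,c]],f,r)
    s=least_squares(res,x0,loss='soft_l1',f_scale=2);return s.x,res(s.x).round(1)
E
python3 - <<'E'
from fit import *
cv=lambda pts,u0,v0,x0,y0:[(u0+(x-x0)/8-.5+.06,v0+(y-y0)/8-.5+.06) for x,y in pts]
ht=cv([(138,47),(65,168),(102,108),(200,78),(240,108),(258,155),(235,205),(190,228),(140,212)],370,164,0,0)
hs=cv([(243,368),(208,468),(225,415),(140,461),(78,450),(65,410),(95,365),(150,352)],234,240,0,288)
st=cv([(455,150),(465,220),(475,285),(520,136),(600,123),(645,150),(665,195),(650,240),(600,272)],240,198,352,0)
ss=cv([(540,370),(592,425),(566,398),(422,420),(440,455),(485,466),(540,450),(450,398),(490,385)],326,150,352,288)
for nm,z,f,r,x0,t,s in(('heel',32,20,27,(560,-170,2.5),ht,hs),('seat',190,28,28,(480,120,1.6),st,ss)):
    for lab,S in(('top',[('top',t)]),('scene',[('scene',s)]),('both',[('top',t),('scene',s)])):
        q,e=fit(S,z,f,r,x0);print(nm,lab,q.round(2),np.degrees(q[2]).round(1),e)
s=state();print(R.from_rotvec(s['eef_rot']).as_matrix().round(3))
print(unproj('top',[(360,235),(345,145),(413,236)],30).round())
E
```

```text
heel top [ 638.68 -198.26  139.27] 7979.6 [ 0.2  0.5  0.1  0.5  0.1  0.5 -0.2  0.9  0.3]
heel scene [ 637.29 -207.84  137.69] 7889.1 [ 5.3  1.4  0.   0.2 -0.3  7.1  4.2 -5. ]
heel both [ 639.27 -208.35  137.64] 7886.4 [ 2.7  6.4  1.1  1.7  0.7  2.9  6.1 -0.  -8.5  5.5  1.6 -1.1 -1.8 -1.2
  7.6  6.  -2.6]
seat top [505.8  152.76   1.55] 88.7 [-2.2 -6.4 -0.9 -6.4 -0.8 -0.8 -0.7 -2.9 -5.3]
seat scene [505.38 140.32   5.25] 300.9 [ 0.6  1.  -8.3 -0.3  0.5 -5.3 -7.1  0.  -6.6]
seat both [500.25 151.54   1.93] 110.7 [ 2.5 -6.5 -2.5 -0.5 -1.3 -1.3 -0.9 -2.8 -5.  -0.7 -5.  -5.6  0.6 -2.2
 -5.5 -6.5 -0.6 -4.6]
[[-0.907  0.421 -0.001]
 [ 0.421  0.907 -0.001]
 [ 0.    -0.002 -1.   ]]
[[ 474. -115.   30.]
 [ 744.  -68.   30.]
 [ 473. -272.   30.]]
```

```bash
cat > m.py <<'E'
from fit import *
cv=lambda pts,u0,v0,x0,y0:[(u0+(x-x0)/8-.44,v0+(y-y0)/8-.44) for x,y in pts]
ht=cv([(138,47),(65,168),(102,108),(200,78),(240,108),(258,155),(235,205),(190,228),(140,212)],370,164,0,0)
hs=cv([(243,368),(208,468),(225,415),(140,461),(78,450),(65,410),(95,365),(150,352)],234,240,0,288)
st=cv([(455,150),(465,220),(475,285),(520,136),(600,123),(645,150),(665,195),(650,240),(600,272)],240,198,352,0)
ss=cv([(540,370),(592,425),(566,398),(422,420),(440,455),(485,466),(540,450),(450,398),(490,385)],326,150,352,288)
E
python3 - <<'E'
from m import *
for nm,z,f,r,x0,t,s in(('heel',32,20,27,(635,-190,1.04),ht,hs),('seat',190,28,28,(480,110,1.71),st,ss)):
    for lab,S in(('top',[('top',t)]),('scene',[('scene',s)]),('both',[('top',t),('scene',s)])):
        q,e=fit(S,z,f,r,x0);print(nm,lab,q.round(2),np.degrees(q[2]).round(1),e)
        
print(unproj('top',st,190).round(),unproj('scene',ss,190).round())
E
```

```text
heel top [ 638.71 -198.25    1.04] 59.6 [ 0.2  0.5  0.1  0.5  0.1  0.5 -0.2  0.9  0.4]
heel scene [ 635.03 -198.45    1.07] 61.0 [ 0.8  0.7  0.2 -0.2  2.8  0.1  0.7  0.8]
heel both [ 637.15 -198.42    1.06] 60.5 [ 0.7  1.9  1.   1.7  0.7  0.2 -1.3 -0.5 -0.7  0.7 -0.2 -0.9 -2.   1.9
  0.7  2.6  2.6]
seat top [480.01 110.01   1.8 ] 102.9 [ 28.9  30.3  31.5  28.8  27.4  15.7   0.  -13.2  -9. ]
seat scene [497.26 151.31  27.11] 1553.2 [-1.  -1.4 -6.7 -0.6 -1.4 -3.4 -4.1 -2.9 -7.7]
seat both [480.16 110.2    1.87] 107.1 [ 32.7  27.6  30.2  31.   27.7  15.1  -0.7 -13.4  -9.8  31.7  25.1  28.2
 -18.3   4.1  20.3  25.4  -9.7   8.9]
[[523. 178. 190.]
 [500. 174. 190.]
 [479. 171. 190.]
 [528. 157. 190.]
 [532. 131. 190.]
 [523. 116. 190.]
 [509. 110. 190.]
 [494. 114. 190.]
 [484. 130. 190.]] [[474. 171. 190.]
 [515. 177. 190.]
 [495. 174. 190.]
 [489. 113. 190.]
 [513. 112. 190.]
 [526. 126. 190.]
 [524. 151. 190.]
 [479. 129. 190.]
 [477. 148. 190.]]
```

```bash
cat > ov.py <<'E'
from m import *
def seat_outline(x,y,a,z=190,r=28,f=28,c=-16):
    t=np.linspace(np.pi/2,1.5*np.pi,30);p=np.r_[[[f,r]],np.c_[c+r*np.cos(t),r*np.sin(t)],[[f,-r]]]
    return np.c_[p@R.from_euler('z',a,degrees=True).as_matrix()[:2,:2].T+[x,y],np.full(len(p),z)]
def ov(im,n,polys,u,v,w,h,k):
    o=cv2.resize(im[v:v+h,u:u+w],None,fx=k,fy=k,interpolation=cv2.INTER_CUBIC)
    for P,c in polys: cv2.polylines(o,[np.int32(((proj(n,P)-[u,v]+.5)*k).round())],True,c,1)
    return o
E
python3 - <<'E'
from ov import *
x,y,a=505,149,98
t=np.linspace(0,6.28,60)
D=lambda z:np.c_[x+70*np.cos(t),y+70*np.sin(t),0*t+z]
P=[(seat_outline(x,y,a),(0,0,255)),(D(8),(0,255,0))]
A=ov(cv2.imread('pics/top0.png'),'top',P,236,194,66,60,6)
B=ov(cv2.imread('pics/scene0.png'),'scene',P,316,150,66,80,6)
A=cv2.copyMakeBorder(A,0,B.shape[0]-A.shape[0],0,0,0)
cv2.imwrite('pics/ov.png',np.hstack([A,B]))
E
```

```text
(no output)
```

View pics/ov.png

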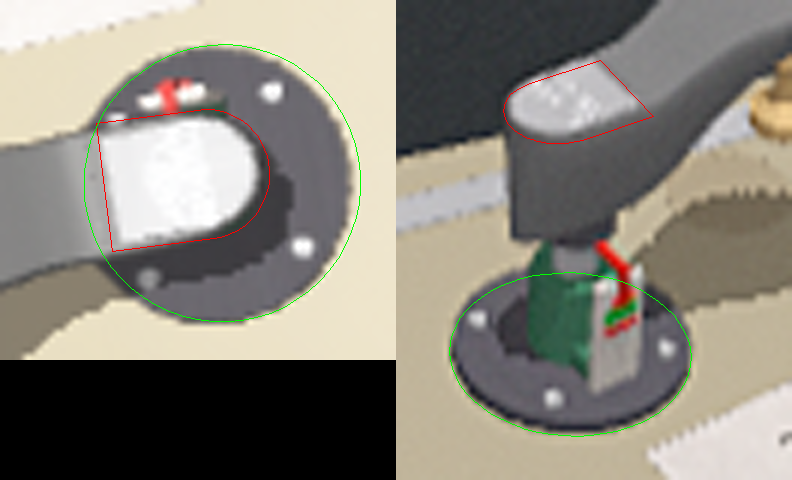

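The overlay shows the seat outline fits at about 98° yaw. The disc and the round back put the seat at roughly (504,151.5), because the steel plate ends about 4 mm short of the seat front. The heel is at about (637,-198), yaw 60°. I'll raise and turn the tool first.

```bash
python3 -m pendant '[[[0,0,-20],[0,0,8.5]],[[0,0,-20],[0,0,8.5]],[[0,0,-20],[0,0,8.5]],[[0,0,-20],[0,0,8.5]],[[0,0,-20],[0,0,8.5]]]' 1 >/dev/null
python3 -m pendant '[[[0,0,0],[0,0,8.5]],[[0,0,0],[0,0,8.5]],[[0,0,0],[0,0,8.5]],[[0,0,0],[0,0,8.5]],[[0,0,0],[0,0,8.5]]]' >/dev/null
python3 -m pendant '[[[0,0,0],[0,0,8.5]],[[0,0,0],[0,0,0]],[[0,0,0],[0,0,0]]]'
cat > go.py <<'E'
import sys
from h import *
x,y,z,yaw=map(float,sys.argv[1:5]) # yaw = direction of heel x (deg); tool y along yaw-90
s=state();M=R.from_rotvec(s['eef_rot'])
a=np.radians(yaw-90);Y=np.array([np.cos(a),np.sin(a),0]);Z=np.array([0,0,-1.]);G=R.from_matrix(np.c_[np.cross(Y,Z),Y,Z])
print('pos',s['position'].round(1),'shift',(M.inv().apply(np.array([x,y,z])-s['position'])).round(1),'turn',np.degrees((M.inv()*G).as_rotvec()).round(2))
print('F',s['ft_force'].round(2),'open',round(s['opening'],1),'grip',round(s['grip_force'],1),'t',s['clock'],'j',s['joints'].round(2))
E
python3 go.py 637 -198 322 60.5
```

```text
clock: 1.4
position: [252.6, 544.0, 322.3]
eef_rot: [2.695, 1.614, -0.001]
ft_force: [0.1, 0.6, -0.3]
opening: 87.9
grip_force: 0.0
pos [252.6 544.  322.3] shift [-4.725e+02  6.893e+02  6.000e-01] turn [-0.    0.04  1.32]
F [ 0.12  0.61 -0.3 ] open 87.9 grip 0.0 t 1.4 j [1.02 0.29 1.37 0.   1.49 1.51]
```

```bash
for i in 1; do python3 -m pendant '[[[-10,14,0],[0,0,1.3]],[[-24,35,0],[0,0,0]],[[-24,35,0],[0,0,0]],[[-24,35,0],[0,0,0]],[[-24,35,0],[0,0,0]]]' >/dev/null
python3 -m pendant '[[[-24,35,0],[0,0,0]],[[-24,35,0],[0,0,0]],[[-24,35,0],[0,0,0]],[[-24,35,0],[0,0,0]],[[-24,35,0],[0,0,0]]]' >/dev/null
python3 -m pendant '[[[-24,35,0],[0,0,0]],[[-24,35,0],[0,0,0]],[[-24,35,0],[0,0,0]],[[-24,35,0],[0,0,0]],[[-24,35,0],[0,0,0]]]' >/dev/null
python3 -m pendant '[[[-24,35,0],[0,0,0]],[[-24,35,0],[0,0,0]],[[-24,35,0],[0,0,0]],[[-24,35,0],[0,0,0]],[[-10,14,0],[0,0,0]]]' >/dev/null; done
python3 -m pendant '[[[0,0,0],[0,0,0]],[[0,0,0],[0,0,0]]]' >/dev/null
python3 go.py 637 -198 80 60.5
```

```text
pos [ 599.5 -173.8  322.4] shift [ -2.5  45.  242.4] turn [-0.09 -0.02 -0.22]
F [ 0.34 -0.11 -0.38] open 88.0 grip 0.0 t 3.6 j [-0.39  0.33  1.31  0.    1.5   0.13]
```

```bash
python3 -m pendant '[[[0,23,30],[0,0,0]],[[-2,22,40],[0,0,0]],[[0,0,45],[0,0,0]],[[0,0,45],[0,0,0]],[[0,0,40],[0,0,0]]]' >/dev/null
python3 -m pendant '[[[0,0,30],[0,0,0]],[[0,0,12],[0,0,0]],[[0,0,0],[0,0,0]],[[0,0,0],[0,0,0]]]' >/dev/null
python3 go.py 637 -198 7 60.5
python3 - <<'E'
from h import *
a=snap('top','t1.png');b=snap('scene','s1.png')
r=lambda i,u,v:cv2.resize(i[v:v+60,u:u+65,::-1],None,fx=6,fy=6,interpolation=cv2.INTER_CUBIC)
cv2.imwrite('pics/c1.png',np.hstack([r(a,360,155),r(b,222,215)]))
E
```

```text
pos [ 639.5 -198.    82.4] shift [-1.2 -2.4 75.4] turn [ 0.12 -0.02 -0.16]
F [ 1.26 -0.11  0.  ] open 87.7 grip 0.0 t 4.5 j [-0.4   0.59  1.49  0.    1.06  0.11]
```

View pics/c1.png

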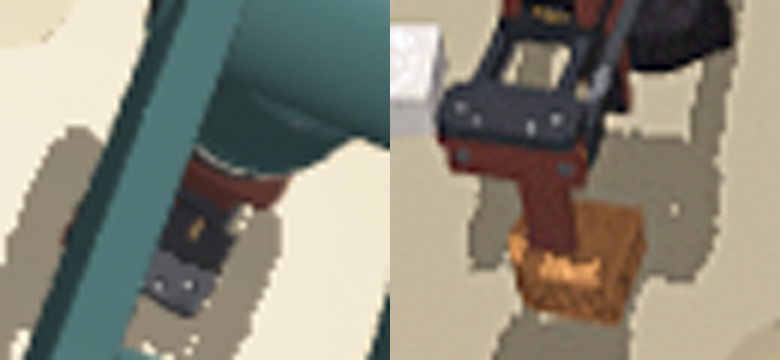

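The gripper stands over the heel with the fingers either side of it (heel in the scene crop at about (580,265)). I'll go down and grip.

```bash
python3 -m pendant '[[[-1,-2,20],[0,0,0]],[[0,0,20],[0,0,0]],[[0,0,20],[0,0,0]],[[0,0,13],[0,0,0]],[[0,0,0],[0,0,0]]]' >/dev/null
python3 go.py 637 -198 8 60.5
python3 -m pendant '[[[0,0,0],[0,0,0]],[[0,0,0],[0,0,0]],[[0,0,0],[0,0,0]],[[0,0,0],[0,0,0]],[[0,0,0],[0,0,0]]]' -1 45
python3 -m pendant '[[[0,0,0],[0,0,0]],[[0,0,0],[0,0,0]],[[0,0,0],[0,0,0]]]'
python3 go.py 637 -198 8 60.5
```

```text
pos [ 635.8 -198.1    7. ] shift [ 0.7  1.  -1. ] turn [-0.09  0.02 -0.21]
F [-0.27 -0.03  0.47] open 87.4 grip 0.0 t 5.1 j [-0.41  0.68  1.54 -0.    0.92  0.11]
clock: 5.6
position: [636.8, -198.5, 8.3]
eef_rot: [2.716, 1.577, 0.001]
ft_force: [-0.6, 0.2, 3.1]
opening: 53.4
grip_force: 45.0
clock: 5.9
position: [636.8, -198.5, 8.3]
eef_rot: [2.716, 1.577, 0.001]
ft_force: [-0.6, -0.0, 5.5]
opening: 53.7
grip_force: 45.0
pos [ 636.8 -198.5    8.3] shift [ 0.5 -0.1  0.3] turn [ 0.06  0.   -0.21]
F [-0.55 -0.04  5.52] open 53.7 grip 45.0 t 5.9 j [-0.41  0.68  1.54 -0.    0.92  0.11]
```

```bash
python3 -m pendant '[[[0,0,-20],[0,0,0]],[[0,0,-40],[0,0,0]],[[0,0,-45],[0,0,0]],[[0,0,-45],[0,0,0]],[[0,0,-45],[0,0,0]]]' >/dev/null
python3 -m pendant '[[[0,0,-45],[0,0,-7.5]],[[0,0,-30],[0,0,-7.5]],[[0,0,0],[0,0,-7.5]],[[0,0,0],[0,0,-7.5]],[[0,0,0],[0,0,-7.5]]]' >/dev/null
python3 -m pendant '[[[0,0,0],[0,0,0]],[[0,0,0],[0,0,0]]]' 
python3 go.py 504 151.5 278 98
```

```text
clock: 7.1
position: [636.1, -198.2, 277.1]
eef_rot: [-2.069, -2.363, 0.001]
ft_force: [0.0, 0.3, -0.3]
opening: 53.9
grip_force: 45.0
pos [ 636.1 -198.2  277.1] shift [364.1 -84.8  -0.6] turn [-0.05 -0.03 -0.41]
F [ 0.04  0.31 -0.3 ] open 53.9 grip 45.0 t 7.1 j [-0.41  0.42  1.28 -0.    1.44 -0.54]
```

```bash
python3 -m pendant '[[[15,-4,0],[0,0,-0.4]],[[35,-8,0],[0,0,0]],[[40,-9,0],[0,0,0]],[[40,-9,0],[0,0,0]],[[40,-9,0],[0,0,0]]]' >/dev/null
python3 -m pendant '[[[40,-9,0],[0,0,0]],[[40,-9,0],[0,0,0]],[[40,-9,0],[0,0,0]],[[40,-10,0],[0,0,0]],[[34,-9,0],[0,0,0]]]' >/dev/null
python3 -m pendant '[[[0,0,20],[0,0,0]],[[0,0,20],[0,0,0]],[[0,0,10],[0,0,0]],[[0,0,0],[0,0,0]],[[0,0,0],[0,0,0]]]' >/dev/null
python3 go.py 504 151.5 228 98
python3 - <<'E'
from h import *
snap('top','t2.png')
b=snap('scene','s2.png')
a=cv2.imread('pics/t2.png')
r=lambda i,u,v:cv2.resize(i[v:v+65,u:u+65],None,fx=6,fy=6,interpolation=cv2.INTER_CUBIC)
cv2.imwrite('pics/c2.png',np.hstack([r(a,236,194),r(b[:,:,::-1],322,125)]))
E
```

```text
pos [500.6 150.  228. ] shift [1.  3.6 0. ] turn [ 0.01 -0.    0.15]
F [ 0.48 -0.07 -1.33] open 53.4 grip 45.0 t 8.6 j [0.16 0.24 1.67 0.   1.23 0.02]
```

View pics/c2.png

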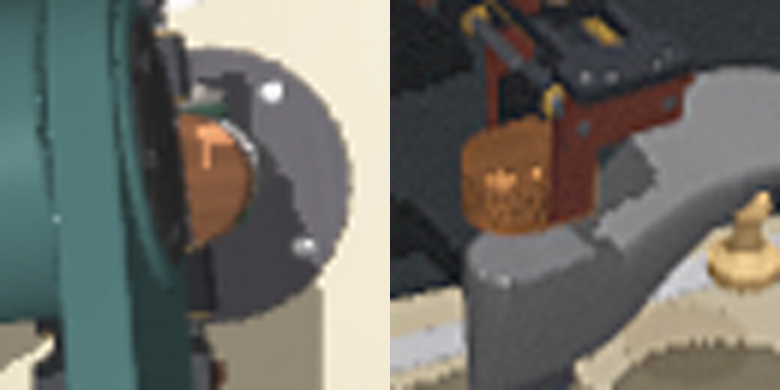

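The heel hangs over the seat. In the top crop its round back reaches (252,165), with a sliver of the steel plate behind it. I'll overlay the predicted outlines to check.

Run:
```python
from ov import *
h=lambda z:(seat_outline(500.6,150,98,z,27,20,-15),(0,255,255))
S=(seat_outline(504,151.5,98),(0,0,255))
A=ov(cv2.imread('pics/t2.png'),'top',[h(252),S],256,200,40,50,10)
B=ov(cv2.imread('pics/s2.png'),'scene',[h(252),h(220),S],330,138,40,50,10)
cv2.imwrite('pics/ov2.png',np.hstack([A,B]))
```

```text
(no output)
```

View pics/ov2.png

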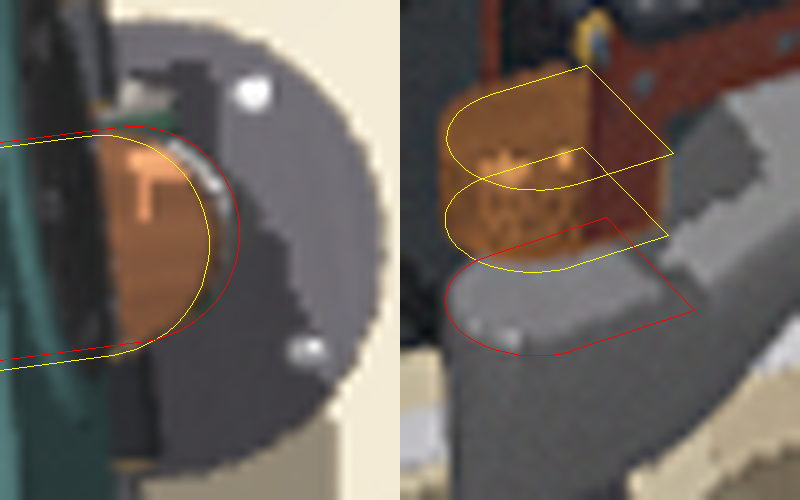

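Relative to the heel, the seat lies about 1.5 mm further towards +y in both views, so the target is (504,153).

```bash
python3 go.py 504 153 206 98
python3 -m pendant '[[[2.5,3.5,5],[0,0,0]],[[0,0,10],[0,0,0]],[[0,0,9],[0,0,0]],[[0,0,0],[0,0,0]],[[0,0,0],[0,0,0]]]' - 55 >/dev/null
python3 go.py 504 153 198 98
```

```text
pos [501.2 149.9 228.6] shift [ 2.7  3.1 22.6] turn [0.09 0.   0.15]
F [-0.01 -0.05 -0.48] open 53.9 grip 45.0 t 8.7 j [ 0.16  0.24  1.67 -0.    1.23  0.02]
pos [503.2 152.8 203. ] shift [0.1 0.8 5. ] turn [-0.08  0.01  0.18]
F [ 0.4   0.01 -1.91] open 53.8 grip 55.0 t 9.2 j [ 0.16  0.27  1.69 -0.    1.18  0.02]
```

```bash
for i in 1; do python3 -m pendant '[[[0,0.8,2],[0,0,0]],[[0,0,1.5],[0,0,0]],[[0,0,1.5],[0,0,0]],[[0,0,0],[0,0,0]]]' >/dev/null; python3 go.py 504 153 198 98
python3 -m pendant '[[[0,0,1.5],[0,0,0]],[[0,0,1.5],[0,0,0]],[[0,0,1],[0,0,0]],[[0,0,0],[0,0,0]],[[0,0,0],[0,0,0]]]' >/dev/null;python3 go.py 504 153 186 98; done
```

```text
pos [504.3 153.  198.5] shift [ 0.1 -0.3  0.5] turn [-0.01  0.01  0.19]
F [-0.54  0.22 -0.57] open 53.7 grip 55.0 t 9.6 j [ 0.16  0.28  1.7  -0.    1.17  0.02]
pos [504.5 153.  194.9] shift [ 0.1 -0.5  8.9] turn [0.01 0.   0.19]
F [-2.02 -0.48  5.46] open 53.7 grip 55.0 t 10.1 j [ 0.16  0.28  1.7  -0.    1.16  0.02]
```

```bash
python3 -m pendant '[[[0,0,2],[0,0,0]],[[0,0,2],[0,0,0]],[[0,0,1.5],[0,0,0]],[[0,0,0],[0,0,0]],[[0,0,0],[0,0,0]]]' >/dev/null;python3 - <<'E'
from h import *
F=[]
a=snap('top','t3.png');b=snap('scene','s3.png');
for i in range(6): read_camera('top');F.append(state()['ft_force'][2])
print(np.round(F,1),state()['position'],state()['clock'])
r=lambda i,u,v:cv2.resize(i[v:v+65,u:u+50,::-1],None,fx=8,fy=8,interpolation=cv2.INTER_CUBIC)
cv2.imwrite('pics/c3.png',np.hstack([r(a,252,196),r(b,327,150)]))
E
```

```text
[7.  7.9 7.3 6.9 8.3 6.8] [504.51419913 153.03313381 189.67266464] 11.0
```

View pics/c3.png

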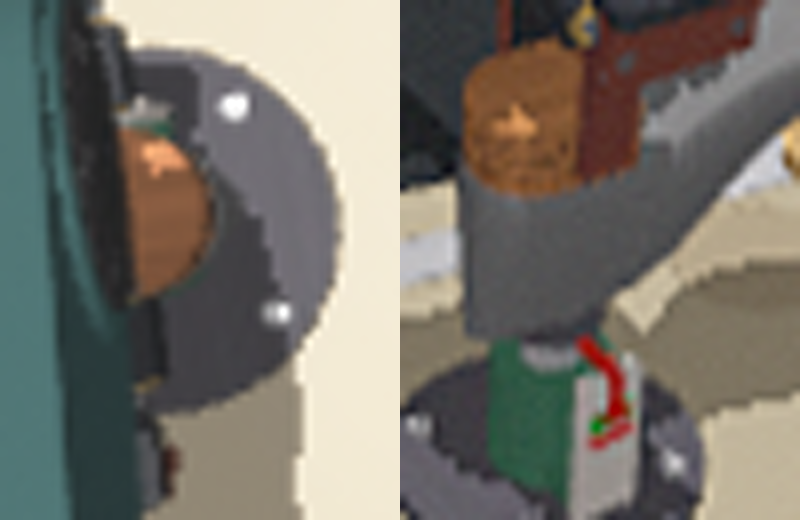

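The heel sits flush and square on the seat, and the pointer tip at about (615,412) is in the upper green. The force of about 8.3 N means roughly 9 mm of ram travel, so it needs 3 mm more.

```bash
python3 -m pendant '[[[0,0,1],[0,0,0]],[[0,0,1],[0,0,0]],[[0,0,1],[0,0,0]],[[0,0,0],[0,0,0]],[[0,0,0],[0,0,0]]]' >/dev/null;python3 - <<'E'
from h import *
F=[];Z=[]
b=snap('scene','s4.png')
for i in range(10): read_camera('top');s=state();F.append(s['ft_force'][2]);Z.append(s['position'][2])
print(np.mean(F),np.mean(Z),s['clock'])
cv2.imwrite('pics/c4.png',cv2.resize(b[145:220,327:387,::-1],None,fx=8,fy=8,interpolation=cv2.INTER_CUBIC))
E
```

```text
9.305869934987069 186.8570586194254 12.05
```

View pics/c4.png

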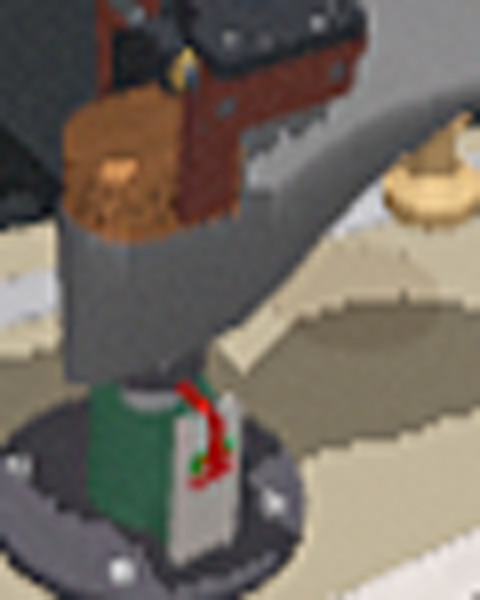

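The pointer stands at about (213,460), in the middle of the green band, with a contact force of about 10 N. I'll hold it there.

```bash
for i in 1 2 3 4 5 6 7; do python3 -m pendant '[[[0,0,0],[0,0,0]],[[0,0,0],[0,0,0]],[[0,0,0],[0,0,0]],[[0,0,0],[0,0,0]],[[0,0,0],[0,0,0]]]' | grep -E 'pos|ft_f|grip'; done; python3 -c "
from plant import *
print(sign_off())"
```

```text
position: [504.5, 153.0, 186.9]
ft_force: [-3.5, -0.2, 8.3]
grip_force: 55.0
position: [504.5, 153.0, 186.9]
ft_force: [-3.0, -1.1, 9.5]
grip_force: 55.0
position: [504.5, 153.0, 186.9]
ft_force: [-3.0, -0.0, 9.4]
grip_force: 55.0
position: [504.5, 153.0, 186.9]
ft_force: [-3.1, -0.5, 9.9]
grip_force: 55.0
position: [504.5, 153.0, 186.9]
ft_force: [-3.7, -0.6, 9.3]
grip_force: 55.0
position: [504.5, 153.0, 186.8]
ft_force: [-3.0, -0.3, 9.5]
grip_force: 55.0
position: [504.5, 153.0, 186.9]
ft_force: [-3.7, -1.0, 7.9]
grip_force: 55.0
the job is handed in; nothing more can be done
None
```

The wooden heel is set squarely on the last's heel seat and pressed with about 10 N, with the pointer mid-green; I held it there for 3.5 s and handed the job in while still pressing (no verdict came back).

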